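# Power up the bench grinder, extraction first

### The job

Start up for grinding with the fingertips alone: press the rocker on the portable power box fully over to ON, then press in the START button of the dust extractor's starter fully home so that it stays in, and last of all press the grinder's own rocker fully over to ON. All three must stay on. Nothing is to be picked up: do not lift the power box or shove it along the bench, and leave the other things on the bench where they are.

Things in the scene. Friction and masses are not known exactly. Their poses are not given: they have to be found in the camera images.
- power_box: portable power box, left or right of the grinder: dark steel, 190 (its x) x 120 (y) x 81 mm high, loose on rubber feet, about 2.4 kg. On top: two square sockets with round covers, a row of breakers, a steel carrying handle over its far (+x) end up to 117 mm high, and at its near (robot) end one large black rocker. Origin under its centre; x away from the robot, z up
- supply_switch_on (a point): spot to press to switch the power box on: on the surface, middle of the ON half of its rocker (56 mm along the box's x, 36 mm wide, pivot 50 mm nearer the robot than the box's centre). The ON half is the far half, with a small rib; while off it stands up at 15 degrees, its end 16 mm above the box's top. This spot is 17 mm from the pivot and goes down 5 mm
- supply_switch (a joint): rocker of the power box: 0 off, 0.26 rad on. Stiff: it needs 3 to 6 N on the ON half (least at its end) and stays where it is left, so press it fully over
- starter: the dust extractor's starter, on the side of the grinder where the power box is not: white and grey plastic box, 150 (its x) x 94 mm, fixed on a steel bracket, with two black buttons on its face. The face is about 107 mm above the bench at its middle and slopes 15 degrees down towards the robot. Origin on the bench under its middle
- ext_start_top (a point): START button: top centre of the plain flat cylinder, 26 mm across, the farther and higher of the two buttons. It stands 10 mm off the face while off, goes in 6 mm square to the face, and stays in, 4 mm off the face. z of this point is square to the face, x up the slope
- ext_start (a joint): START button: 0 out (off), 0.006 m fully in (on). Stiff: it needs about 5 N all the way and stays where it is left, so press it fully home
- ext_stop_top (a point): STOP button: top centre of the wide domed mushroom, 38 mm across, 64 mm nearer the robot than START on the same face. The two are linked: STOP is in (14 mm off the face) while off and comes out 6 mm as START goes in; pressing it then switches off
- grinder: bench grinder, bolted down: motor with a 125 mm wheel in a guard at each end, 300 mm wide (its y), 230 mm high with its eye shields. From the shaft towards the robot the motor reaches 57 mm, the tool rests 102 mm, the switch housing (84 mm wide, in the middle) 180 mm. Origin on the bench under the middle of the shaft; its -x faces the robot
- grinder_switch_on (a point): spot to press to switch the grinder on: on the surface, middle of the ON half of the black rocker (46 x 30 mm, pivot 127 mm in front of the shaft) on the switch housing, whose top slopes 24 degrees down to the robot. The ON half is the far, upper half, with a small rib; while off it stands up 15 degrees from the slope. This spot is 14 mm from the pivot and goes down 4 mm
- grinder_switch (a joint): rocker of the grinder: 0 off, 0.26 rad on. Stiff: it needs 3 to 6 N on the ON half (least at its end) and stays where it is left, so press it fully over
- quench_pot: bare steel quench pot, 72 mm across, 65 mm high, standing in front of the grinder to one side; origin under its centre
- chisel: steel cold chisel, 150 x 16 x 14 mm, lying in front of the grinder; origin under its middle
- grease_jar: closed white plastic jar, 64 mm across, 60 mm high, standing on the robot's side of the power box; origin under its centre
- bolt_tray: small open steel tray with bolts, 100 x 75 x 30 mm, on the robot's side of the starter; origin under its centre
- spare_wheel: spare grinding wheel lying flat, 125 mm across, 20 mm thick; origin under its centre
- spray_can: spray can, 52 mm across, 170 mm high; origin under its centre
- wrench: steel wrench, 150 mm long, lying on the bench; origin under its middle
There are look-alikes about, which are no part of the job. What is shaped like the starter but turquoise is not meant.

How it is judged:
By the outcome, as a careful person would: the job done as asked, in the order asked, and still so for the second after the job is handed in, with the robot touching nothing.
It also fails if it takes over 48 s, if anything falls off the work surface, if the arm or the gripper's body presses on something with over 40 N, if the wrist force passes 120 N, or if a joint passes its speed limit or range.

### The arm

A 6-joint arm with a two-finger parallel gripper is mounted at the origin on the work surface. World frame = base frame: x ahead of the robot, y to its left, z up, the work surface at z = 0. Lengths are in m, angles in degrees, forces in N, time in s.
With the tool pointing down it reaches from about 0.35 to 0.875 m from the base axis. Payload 4.2 kg.
Tool frame: the origin (TCP) lies at the very end of the fingers, on their centre line; the grasp point (between the pads) lies 19 mm behind it; z points along the fingers, y is the line along which they close (so a half turn about z gives the same grasp; the last joint's range is limited). The gripper opens to 87 mm and grips with 3 to 60 N. Pads are 19 mm wide; open, the fingers measure 117 mm over their backs; the gripper's body (75 mm by 190 mm) begins 51 mm behind the grasp point.
Start: joints at [-50.558, 22.042, 0.453, 0, -68.411, -14.817], TCP at [0.26, -0.568, 0.223] pointing down, gripper open.
Joint ranges: [-179.83, 179.83], [-69.29, 118.12], [-61.27, 80.66], [-181.25, 117.63], [-171.15, -9.14], [-177.46, 177.46]. Speed limits (degrees/s): [159.86, 159.86, 180, 180, 180, 180].

### API

Orientations are given as a 3x3 rotation matrix whose columns are the frame's x, y, z axes.
In Python, from station import monitor, cams, ticket gives the robot as it stands.
- The arm moves only by the tool drive_tool, never from a script. Its argument "moves" is a list of rows, each an object with "delta_pos": the shift along the tool's x, y, z in mm, a list of three; "turn": the turn about the tool's z in rad; "claw": the opening, from 0 (shut) to 1 (fully open). A call has 1 to 12 rows; each row shifts and turns the commanded pose from where the row before left it, along the tool's axes as they then stand; what a row does not reach is not made up. A row lasts 1/8 s, in which the tool goes at most 62.5 mm and 10.7 degrees, less where a joint would pass 70% of its speed; a pose out of reach is approached as far as the arm can. A call is refused whole if a number of a shift passes 62.5 or a number of a turn 0.188, either way. A call with a gripper value outside its range is refused whole. The fingers move at their own pace and stop on an object; the grip force is fixed at half the most. Time passes only in rows, so rows that do not move let the fingers close. It gives the time, the measured TCP pose, the force, the opening and the grip force at its end, in the units of the state.
- monitor.sense(): the state, without advancing time (a new reading comes with each control period).
- cams.capture(name): name is "scene" or "top" or "wrist"; returns a dict with "color" (384x512x3 uint8, red, green, blue), "range_z" (384x512 float32, m along the optical axis (not along the pixel's ray), 0 where there is no reading), "vertical_fov" (degrees; the focal length in pixels is half the picture's height over the tangent of half this angle, whatever the lens; pixels are square), "cx", "cy" (the principal point, pixels), "dist" ([k1, k2, p1, p2, k3] as OpenCV has them; the pictures are not rectified), "extrinsics" (4x4, takes a point from camera to world coordinates). Camera axes: x right, y down, z forward; pixel columns grow to the right and rows downward; lengths in m; the calibration is good to about 2 mm. A picture is of the moment at which its call begins.
- ticket.finish_job(): hands the job in; it is judged then, once.
The state is a dict: "time_s": time; "joints": joint angles; "joint_velocities": joint speeds; "effort": joint torques, N m; "tcp_pos": TCP position; "ee_rot": TCP orientation; "wrist_force": force on the tool from outside, world axes, zero at the start; "moment": the same for the moment, N m; "gripper_width": opening from 0.0 (shut) to 1.0 (fully open); "gripper_force": force on a finger pad.
Only numpy, scipy, OpenCV 4.12 (cv2) and the standard library are available. Lean on these libraries where they do the work, as an engineer would, in place of code of your own. Each camera call takes 0.05 s, during which the arm holds its last target. There are 200 camera calls.

## Working session

There is one attempt and no reset: what is moved stays moved. The work goes in short steps, Python scripts to look and compute and a tool call to move; the robot and the scene stay as the last step left them, time stands still between calls to the robot, and variables do not carry over. Pictures are saved under pics/ and viewed, at most 10 in all, crops included, and the job is handed in when it is done.

Besides the shell and the picture viewer there is one more tool, called after "Call:" as a command line: name --argument value ..., lists and objects as JSON in quotes. drive_tool: Moves the arm, as the interface text tells. Its arguments: {"type":"object","properties":{"moves":{"type":"array","items":{"type":"object","properties":{"delta_pos":{"type":"array","items":{"type":"number"}},"turn":{"type":"number"},"claw":{"type":"number"}}}}},"required":["moves"]}

```bash
mkdir -p pics; cat > h.py <<'E'
import numpy as np, cv2
from station import monitor, cams, ticket
def cap(n):
    c=cams.capture(n); h,w=c["range_z"].shape
    f=h/2/np.tan(np.radians(c["vertical_fov"])/2)
    K=np.array([[f,0,c["cx"]],[0,f,c["cy"]],[0,0,1]])
    c["K"]=K
    uu,vv=np.meshgrid(np.arange(w),np.arange(h))
    n_=cv2.undistortPoints(np.stack([uu,vv],-1).reshape(-1,1,2).astype(np.float64),K,np.array(c["dist"])).reshape(h,w,2)
    z=c["range_z"]; P=np.dstack([n_*z[...,None],z]); E=np.array(c["extrinsics"])
    c["P"]=P@E[:3,:3].T+E[:3,3]; c["P"][z==0]=np.nan; c["n"]=n_
    return c
def save(n,c): cv2.imwrite(f"pics/{n}.png",c["color"][...,::-1])
E
python3 - <<'E'
from h import *
for n in("scene","top"):
    c=cap(n); np.savez(n,**{k:np.array(v) for k,v in c.items()}); save(n,c); print(n,np.round(c["extrinsics"],3).tolist(),c["vertical_fov"],c["dist"])
s=monitor.sense(); print(s)
a=cv2.imread("pics/scene.png");b=cv2.imread("pics/top.png")
E
```

```text
scene [[0.116, 0.714, -0.69, 1.363], [0.993, -0.071, 0.094, -0.146], [0.018, -0.696, -0.717, 1.057], [0.0, 0.0, 0.0, 1.0]] 49.96227412090755 [-0.04379129  0.          0.          0.          0.        ]
top [[-0.005, -0.993, 0.115, 0.308], [-1.0, 0.002, -0.019, 0.007], [0.019, -0.115, -0.993, 1.419], [0.0, 0.0, 0.0, 1.0]] 43.55084541447569 [-0.00273834  0.          0.          0.          0.        ]
{'time_s': 0.1, 'joints': array([-5.05595863e+01,  2.20857518e+01,  3.87327045e-01, -2.45764210e-02,
       -6.84113393e+01, -1.48174025e+01]), 'joint_velocities': array([-0.02455644, -0.09581851,  0.15613179,  0.11951493, -0.10018239,
        0.053598  ]), 'effort': array([-2.39624615e-04, -3.91690278e+01,  1.87935483e+01,  4.23199251e+00,
        1.34532541e-02, -8.72387159e-05]), 'tcp_pos': array([ 0.26019822, -0.56766736,  0.22157535]), 'ee_rot': array([[-9.09134705e-01, -4.16501214e-01, -9.08979659e-04],
       [-4.16502193e-01,  9.09133060e-01,  1.73285636e-03],
       [ 1.04646680e-04,  1.95399188e-03, -9.99998085e-01]]), 'wrist_force': array([-0.48124855,  0.21741066, -0.79986068]), 'moment': array([-0.01809382,  0.01332634,  0.02737143]), 'gripper_force': 0.0, 'gripper_width': 0.9967693775636619}
```

View pics/top.png

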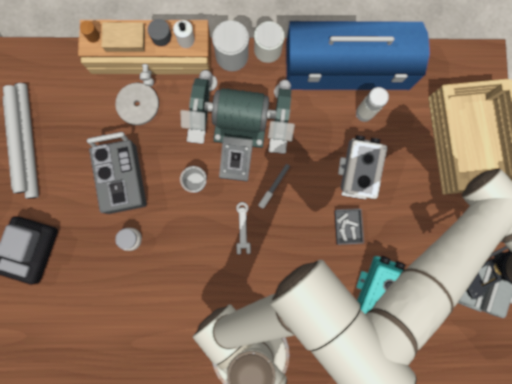

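View pics/scene.png

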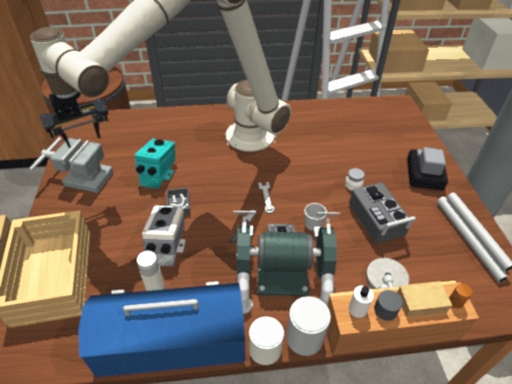

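The top view shows the power box at about (118,173) with its rocker at (117,193). The white starter is at (363,167), with START near (366,153) and STOP near (363,182), and the grinder rocker is near (236,158). I'll measure these from depth and take an enlarged crop.

```bash
python3 - <<'E'
from h import *
c=np.load("top.npz"); P=c["P"]; col=c["color"]
print(c["n"].shape)
def rows(name,u,v0,v1,st=2):
    print(name)
    for v in range(v0,v1,st): print(v,u,np.round(P[v,u]*1000).tolist(),col[v,u].tolist())
rows("box",117,176,212); rows("start",366,140,196); rows("gr",236,136,178)
def rect(name,u0,u1,v0,v1,z0,z1):
    S=P[v0:v1,u0:u1].reshape(-1,3); S=S[(S[:,2]>z0)&(S[:,2]<z1)]
    r=cv2.minAreaRect((S[:,:2]*1000).astype(np.float32)); print(name,len(S),r, np.median(S,0))
rect("box",80,152,120,220,.072,.094); rect("starter",335,395,130,205,.085,.135); rect("hous",215,260,136,185,.05,.12)
im=col[...,::-1]
t=[cv2.resize(im[v:v+100,u:u+80],None,fx=3.3,fy=3.3*1.5,interpolation=cv2.INTER_CUBIC) if 0 else cv2.resize(im[v:v+80,u:u+66],(264*1,320),interpolation=cv2.INTER_CUBIC) for u,v in((85,140),(332,128),(204,120))]
cv2.imwrite("pics/crop.png",np.hstack(t))
E
```

```text
(384, 512, 2)
box
176 117 [504.0, 369.0, 82.0] [119, 120, 119]
178 117 [499.0, 370.0, 78.0] [116, 117, 117]
180 117 [493.0, 369.0, 84.0] [97, 99, 99]
182 117 [485.0, 365.0, 98.0] [81, 80, 82]
184 117 [480.0, 365.0, 96.0] [69, 68, 69]
186 117 [475.0, 366.0, 93.0] [94, 93, 94]
188 117 [469.0, 366.0, 92.0] [103, 102, 103]
190 117 [464.0, 366.0, 92.0] [77, 76, 77]
192 117 [458.0, 365.0, 93.0] [62, 61, 62]
194 117 [453.0, 366.0, 90.0] [46, 45, 47]
196 117 [447.0, 366.0, 88.0] [45, 44, 46]
198 117 [442.0, 367.0, 85.0] [45, 44, 47]
200 117 [436.0, 365.0, 93.0] [46, 46, 48]
202 117 [430.0, 365.0, 91.0] [73, 73, 76]
204 117 [425.0, 366.0, 86.0] [137, 138, 141]
206 117 [420.0, 368.0, 80.0] [123, 125, 125]
208 117 [414.0, 365.0, 88.0] [106, 108, 107]
210 117 [410.0, 370.0, 70.0] [74, 74, 72]
start
140 366 [624.0, -353.0, 3.0] [108, 99, 94]
142 366 [608.0, -341.0, 49.0] [183, 182, 178]
144 366 [585.0, -321.0, 129.0] [228, 232, 234]
146 366 [580.0, -321.0, 128.0] [213, 218, 222]
148 366 [575.0, -322.0, 122.0] [186, 187, 189]
150 366 [568.0, -321.0, 128.0] [181, 182, 183]
152 366 [564.0, -322.0, 1
[... 1606 characters left out ...]

166 236 [538.0, 38.0, 46.0] [70, 70, 71]
168 236 [533.0, 38.0, 44.0] [124, 125, 126]
170 236 [529.0, 38.0, 32.0] [132, 134, 134]
172 236 [522.0, 38.0, 39.0] [123, 125, 125]
174 236 [517.0, 38.0, 32.0] [126, 128, 127]
176 236 [513.0, 38.0, 20.0] [129, 132, 130]
box 2797 ((510.12518310546875, 377.9945068359375), (199.74310302734375, 120.68355560302734), 11.179499626159668) [0.50657464 0.374265   0.08350084]
starter 1963 ((530.6025390625, -322.2979736328125), (95.31179809570312, 170.1063995361328), 81.0902099609375) [ 0.52397623 -0.31764443  0.10964504]
hous 639 ((575.3072509765625, 38.93647003173828), (83.91364288330078, 79.4018325805664), 82.86590576171875) [0.58481482 0.03751946 0.06211838]
```

View pics/crop.png

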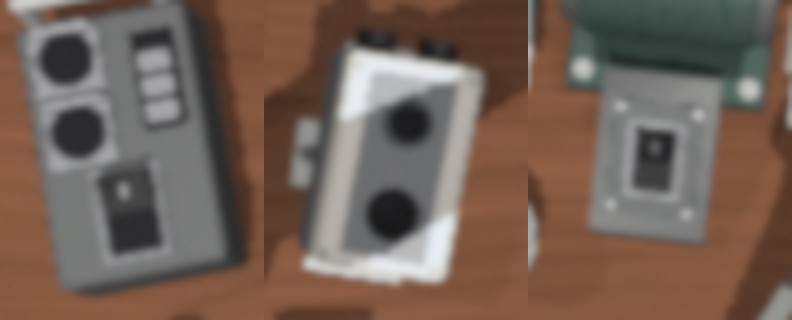

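The crop (4x) puts the box rocker's centre at about (117.5,193) with its ON half near (116,187). START is at (368,158.5), STOP at (364,182), and the grinder rocker's centre is at (236,160), with its rib on the far half.

```bash
python3 - <<'E'
from h import *
c=np.load("top.npz"); P=c["P"]; E=c["extrinsics"]; K=c["K"]
def ray(u,v,z):
    n=cv2.undistortPoints(np.array([[[u,v]]],float),K,c["dist"])[0,0]
    d=E[:3,:3]@[n[0],n[1],1]; o=E[:3,3]; return np.round((o+d*(z-o[2])/d[2])*1000,1)
print("box rocker ctr",ray(117.5,192.75,.09),"on",ray(116,187,.094))
print("start",ray(368,158.5,.125),"stop",ray(364,181.75,.113))
print("gr rocker ctr",ray(235.75,160.25,.056),"rib",ray(236,156.75,.066))
# housing plane
S=P[140:180,222:250].reshape(-1,3); S=S[(S[:,2]>.02)&(S[:,2]<.1)]
A=np.c_[S[:,:2],np.ones(len(S))]; print("plane",np.linalg.lstsq(A,S[:,2],rcond=None)[0])
S=P[135:200,340:392].reshape(-1,3); S=S[(S[:,2]>.08)&(S[:,2]<.135)]
A=np.c_[S[:,:2],np.ones(len(S))]; k=np.linalg.lstsq(A,S[:,2],rcond=None)[0];print("starter plane",k, np.degrees(np.arctan2(k[1],k[0])))
# grinder heights: max height map per 10mm bins in y for x 560..720
S=P[60:180,170:310].reshape(-1,3); S=S[S[:,2]>.03]
ys=np.arange(-.13,.22,.02)
print("y:",np.round(ys*1000).astype(int))
for x in np.arange(.56,.74,.015):
    r=[]
    for y in ys:
        q=S[(abs(S[:,0]-x)<.0075)&(abs(S[:,1]-y)<.01)]; r.append(int(np.percentile(q[:,2],90)*1000) if len(q)>2 else 0)
    print(int(x*1000),r)
E
```

```text
box rocker ctr [456.3 364.5  90. ] on [471.8 368.   94. ]
start [ 545.2 -326.2  125. ] stop [ 482.5 -316.2  113. ]
gr rocker ctr [553.2  38.2  56. ] rib [561.5  37.2  66. ]
plane [ 0.43498128 -0.04434131 -0.19119372]
starter plane [ 0.13992465 -0.0663663   0.01389514] -25.374999476026257
y: [-130 -110  -90  -70  -50  -30  -10   10   30   50   70   90  110  130
  150  170  190  210]
560 [0, 0, 108, 0, 0, 0, 0, 54, 67, 64, 52, 50, 0, 0, 0, 0, 0, 0]
575 [0, 0, 112, 108, 108, 0, 59, 62, 68, 68, 59, 58, 0, 0, 0, 0, 0, 0]
590 [0, 198, 196, 194, 191, 0, 67, 67, 67, 66, 65, 0, 0, 111, 105, 0, 0, 0]
605 [0, 223, 220, 216, 211, 0, 72, 71, 73, 72, 70, 0, 0, 108, 110, 108, 0, 0]
620 [0, 226, 229, 227, 227, 133, 134, 130, 117, 72, 74, 0, 203, 199, 195, 193, 0, 0]
635 [0, 185, 199, 188, 147, 155, 154, 151, 147, 147, 143, 137, 222, 223, 220, 216, 0, 0]
650 [0, 186, 196, 190, 161, 166, 166, 166, 164, 162, 161, 157, 225, 229, 228, 228, 0, 0]
665 [0, 194, 194, 191, 163, 171, 173, 172, 172, 171, 169, 165, 149, 186, 199, 0, 0, 0]
680 [0, 190, 192, 190, 165, 172, 173, 174, 172, 173, 173, 170, 126, 190, 196, 0, 0, 0]
695 [0, 186, 187, 186, 163, 169, 170, 173, 173, 174, 173, 169, 128, 193, 194, 0, 0, 0]
710 [0, 180, 180, 183, 153, 163, 166, 167, 168, 169, 169, 166, 0, 190, 191, 0, 0, 0]
725 [0, 168, 169, 140, 0, 153, 153, 155, 160, 162, 161, 157, 186, 186, 187, 0, 0, 0]
```

Call:
drive_tool --moves '[{"delta_pos":[0,0,-30],"turn":0.118,"claw":0},{"delta_pos":[0,0,-30],"turn":0.118,"claw":0},{"delta_pos":[-24,55,0],"turn":0,"claw":0},{"delta_pos":[-24,55,0],"turn":0,"claw":0},{"delta_pos":[-24,55,0],"turn":0,"claw":0},{"delta_pos":[-24,55,0],"turn":0,"claw":0},{"delta_pos":[-24,55,0],"turn":0,"claw":0},{"delta_pos":[-24,55,0],"turn":0,"claw":0},{"delta_pos":[-24,55,0],"turn":0,"claw":0},{"delta_pos":[-24,55,0],"turn":0,"claw":0},{"delta_pos":[-24,55,0],"turn":0,"claw":0},{"delta_pos":[-24,55,0],"turn":0,"claw":0}]'

```text
time_s: 1.6
tcp_pos: [0.3897, 0.0198, 0.2826]
ee_rot: [[-0.981, -0.193, 0.0], [-0.193, 0.981, 0.0], [-0.001, 0.0, -1.0]]
wrist_force: [0.4, -0.5, 0.8]
gripper_width: 0.007
gripper_force: 0.0
```

Call:
drive_tool --moves '[{"delta_pos":[-24,55,0],"turn":0,"claw":0},{"delta_pos":[-24,55,0],"turn":0,"claw":0},{"delta_pos":[-24,55,0],"turn":0,"claw":0},{"delta_pos":[-20,50,0],"turn":0,"claw":0},{"delta_pos":[0,30,0],"turn":0,"claw":0},{"delta_pos":[0,0,0],"turn":0,"claw":0},{"delta_pos":[0,0,0],"turn":0,"claw":0}]'

```text
time_s: 2.48
tcp_pos: [0.4328, 0.2753, 0.2822]
ee_rot: [[-0.981, -0.193, -0.001], [-0.193, 0.981, -0.001], [0.001, -0.001, -1.0]]
wrist_force: [1.3, -0.5, 0.6]
gripper_width: 0.008
gripper_force: 0.0
```

```bash
python3 - <<'E'
from h import *
c=cap("wrist"); np.savez("w1",**{k:np.array(v) for k,v in c.items()}); save("w1",c); print(np.round(c["extrinsics"],3).tolist(),c["vertical_fov"],c["dist"])
E
```

```text
[[-0.192, 0.937, 0.292, 0.353], [0.981, 0.184, 0.056, 0.259], [-0.001, 0.298, -0.955, 0.444], [0.0, 0.0, 0.0, 1.0]] 69.60928756421417 [-0.0687487  0.         0.         0.         0.       ]
```

View pics/w1.png

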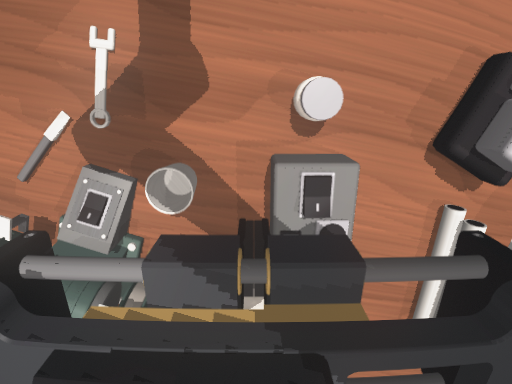

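The wrist view shows the box rocker spanning about x 302–333, y 174–219, with its rib at (318,208). The grinder rocker is near (95,208), with its rib on the far side.

```bash
python3 - <<'E'
from h import *
c=np.load("w1.npz"); P=c["P"]; E=c["extrinsics"]; K=c["K"]
def ray(u,v,z):
    n=cv2.undistortPoints(np.array([[[u,v]]],float),K,c["dist"])[0,0]
    d=E[:3,:3]@[n[0],n[1],1]; o=E[:3,3]; return np.round((o+d*(z-o[2])/d[2])*1000,1)
print("box near edge",ray(317,175,.086),"far",ray(317,219,.097),"ctr",ray(317,196,.09),"rib",ray(318,208,.094),"L",ray(302,196,.09),"R",ray(333,196,.09))
for v in range(165,224,3): print(v,np.round(P[v,312]*1000),c["color"][v,312].tolist())
print("gr ctr",ray(95,208,.056),"rib",ray(92,213,.063))
for v in range(168,245,5): 
    print(v,np.round(P[v,80+0]*1000),np.round(P[v,118]*1000))
im=cv2.resize(c["color"][150:240,40:360,::-1],None,fx=2.5,fy=2.5,interpolation=cv2.INTER_CUBIC); cv2.imwrite("pics/w1c.png",im)
E
```

```text
box near edge [429.1 361.3  86. ] far [487.1 374.5  97. ] ctr [456.8 367.9  90. ] rib [472.2 372.5  94. ] L [460.8 347.7  90. ] R [452.6 389.4  90. ]
165 [418. 353.  80.] [139, 136, 134]
168 [422. 354.  81.] [134, 130, 127]
171 [426. 355.  81.] [144, 140, 138]
174 [430. 355.  84.] [201, 193, 196]
177 [432. 354.  91.] [62, 56, 57]
180 [437. 356.  88.] [67, 62, 63]
183 [441. 357.  89.] [66, 62, 62]
186 [444. 358.  90.] [66, 61, 62]
189 [448. 358.  91.] [66, 61, 62]
192 [453. 360.  90.] [66, 62, 62]
195 [457. 361.  90.] [65, 62, 61]
198 [461. 362.  90.] [85, 79, 80]
201 [465. 363.  91.] [84, 79, 79]
204 [469. 363.  92.] [82, 78, 79]
207 [472. 364.  94.] [82, 77, 77]
210 [477. 365.  94.] [81, 77, 77]
213 [481. 366.  94.] [78, 73, 74]
216 [485. 367.  96.] [76, 71, 72]
219 [495. 373.  79.] [129, 126, 124]
222 [499. 374.  80.] [120, 116, 115]
gr ctr [551.8  48.8  56. ] rib [557.5  48.   63. ]
168 [512. -10.  -1.] [499.  57.   1.]
173 [511.   6.  25.] [507.  59.   4.]
178 [518.   9.  30.] [509.  67.  21.]
183 [525.  11.  34.] [516.  70.  26.]
188 [532.  13.  37.] [523.  71.  28.]
193 [539.  15.  40.] [530.  73.  33.]
198 [546.  18.  44.] [537.  76.  36.]
203 [553.  19.  46.] [544.  77.  39.]
208 [560.  21.  49.] [553.  77.  38.]
213 [563.  27.  60.] [559.  80.  44.]
218 [569.  30.  65.] [567.  81.  46.]
223 [581.  26.  58.] [575.  82.  48.]
228 [589.  28.  61.] [586.  81.  43.]
233 [596.  29.  63.] [598.  79.  38.]
238 [603.  30.  66.] [607.  79.  39.]
243 [610.  32.  69.] [631.  70.  17.]
```

View pics/w1c.png

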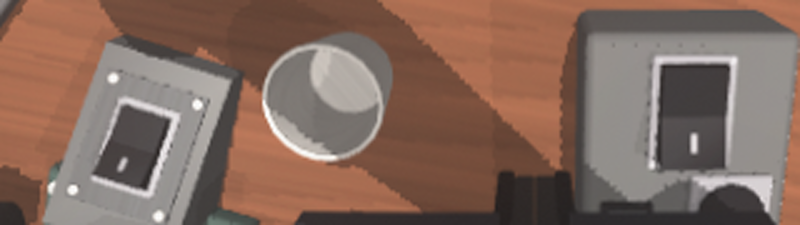

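Call:
drive_tool --moves '[{"delta_pos":[-30,42,0],"claw":0},{"delta_pos":[-29,42,0],"claw":0},{"delta_pos":[0,0,50],"claw":0},{"delta_pos":[0,0,50],"claw":0},{"delta_pos":[0,0,50],"claw":0},{"delta_pos":[0,0,24],"claw":0},{"delta_pos":[0,0,0],"claw":0},{"delta_pos":[0,0,0],"claw":0}]'

```text
invalid input
```

Call:
drive_tool --moves '[{"delta_pos":[-30,42,0],"turn":0,"claw":0},{"delta_pos":[-29,42,0],"turn":0,"claw":0},{"delta_pos":[0,0,50],"turn":0,"claw":0},{"delta_pos":[0,0,50],"turn":0,"claw":0},{"delta_pos":[0,0,50],"turn":0,"claw":0},{"delta_pos":[0,0,24],"turn":0,"claw":0},{"delta_pos":[0,0,0],"turn":0,"claw":0},{"delta_pos":[0,0,0],"turn":0,"claw":0}]'

```text
time_s: 3.52
tcp_pos: [0.4759, 0.3699, 0.1103]
ee_rot: [[-0.981, -0.192, 0.002], [-0.192, 0.981, 0.002], [-0.003, 0.002, -1.0]]
wrist_force: [-0.1, 0.6, -0.0]
gripper_width: 0.006
gripper_force: 0.0
```

Call:
drive_tool --moves '[{"delta_pos":[0,0,8],"turn":0,"claw":0},{"delta_pos":[0,0,4],"turn":0,"claw":0},{"delta_pos":[0,0,3],"turn":0,"claw":0},{"delta_pos":[0,0,2],"turn":0,"claw":0},{"delta_pos":[0,0,2],"turn":0,"claw":0},{"delta_pos":[0,0,0],"turn":0,"claw":0}]'

```text
time_s: 4.28
tcp_pos: [0.4757, 0.3707, 0.0902]
ee_rot: [[-0.981, -0.193, 0.002], [-0.193, 0.981, 0.002], [-0.003, 0.002, -1.0]]
wrist_force: [3.4, 1.3, 4.6]
gripper_width: 0.009
gripper_force: 2.5
```

Call:
drive_tool --moves '[{"delta_pos":[0,0,1],"turn":0,"claw":0},{"delta_pos":[0,0,1],"turn":0,"claw":0},{"delta_pos":[0,0,0],"turn":0,"claw":0}]'

```text
time_s: 4.65
tcp_pos: [0.4759, 0.3707, 0.09]
ee_rot: [[-0.981, -0.194, 0.003], [-0.194, 0.981, 0.002], [-0.003, 0.002, -1.0]]
wrist_force: [1.6, -0.6, 12.6]
gripper_width: 0.002
gripper_force: 6.1
```

Call:
drive_tool --moves '[{"delta_pos":[0,0,1],"turn":0,"claw":0},{"delta_pos":[0,0,0.5],"turn":0,"claw":0},{"delta_pos":[0,0,0],"turn":0,"claw":0}]'

```text
time_s: 5.03
tcp_pos: [0.4759, 0.3707, 0.0898]
ee_rot: [[-0.981, -0.194, 0.004], [-0.194, 0.981, 0.002], [-0.004, 0.001, -1.0]]
wrist_force: [-1.1, -1.9, 19.4]
gripper_width: 0.001
gripper_force: 9.2
```

Call:
drive_tool --moves '[{"delta_pos":[0,0,-10],"turn":0,"claw":0},{"delta_pos":[0,0,-60],"turn":0,"claw":0},{"delta_pos":[0,0,-60],"turn":0,"claw":0},{"delta_pos":[0,0,-60],"turn":0,"claw":0},{"delta_pos":[40,-45,0],"turn":0.12,"claw":0},{"delta_pos":[10,-45,0],"turn":0.12,"claw":0},{"delta_pos":[0,0,0],"turn":0.11,"claw":0},{"delta_pos":[0,0,0],"turn":0,"claw":0},{"delta_pos":[0,0,0],"turn":0,"claw":0}]'

```text
time_s: 6.15
tcp_pos: [0.437, 0.2723, 0.275]
ee_rot: [[-0.988, 0.154, -0.002], [0.154, 0.988, -0.001], [0.002, -0.002, -1.0]]
wrist_force: [-0.2, 0.3, 0.1]
gripper_width: 0.002
gripper_force: 0.0
```

```bash
python3 - <<'E'
from h import *
c=cap("wrist"); 
P=c["P"]; m=(abs(P[...,0]-.46)<.05)&(abs(P[...,1]-.368)<.03)
v,u=np.where(m); print(u.min(),u.max(),v.min(),v.max())
S=P[m]; 
d=np.array([np.cos(np.radians(11.5)),np.sin(np.radians(11.5))]); s=(S[:,:2]-[.458,.368])@d; t=(S[:,:2]-[.458,.368])@[-d[1],d[0]]
for a in np.arange(-.04,.045,.005):
    q=S[(abs(s-a)<.0025)&(abs(t)<.012),2]; print(int(a*1000),round(np.median(q)*1000,1) if len(q) else None)
save("w2",c); print(monitor.sense()["tcp_pos"])
u0,v0=max(u.min()-30,0),max(v.min()-30,0)
cv2.imwrite("pics/w2c.png",cv2.resize(c["color"][v0:v0+150,u0:u0+200,::-1],None,fx=3,fy=3,interpolation=cv2.INTER_CUBIC))
E
```

```text
293 511 128 383
-40 361.3
-35 361.5
-30 358.8
-25 353.0
-20 346.7
-15 93.7
-10 92.4
-5 91.0
0 89.7
4 89.2
9 89.2
14 89.1
19 89.3
24 89.1
29 88.9
34 80.3
39 80.6
[0.43719553 0.27246824 0.27512131]
```

Call:
drive_tool --moves '[{"delta_pos":[-12,-54.5,0],"turn":0,"claw":0},{"delta_pos":[-12,-54.5,0],"turn":0,"claw":0},{"delta_pos":[-12,-54.5,0],"turn":0,"claw":0},{"delta_pos":[-12,-54.5,0],"turn":0,"claw":0},{"delta_pos":[-12,-54.5,0],"turn":0,"claw":0},{"delta_pos":[-12,-54.5,0],"turn":0,"claw":0},{"delta_pos":[-12,-54.5,0],"turn":0,"claw":0},{"delta_pos":[-12,-54.5,0],"turn":0,"claw":0},{"delta_pos":[-12,-54.5,0],"turn":0,"claw":0},{"delta_pos":[0,0,0],"turn":0,"claw":0},{"delta_pos":[0,0,0],"turn":0,"claw":0}]'

```text
time_s: 7.58
tcp_pos: [0.4679, -0.2289, 0.2753]
ee_rot: [[-0.988, 0.155, -0.002], [0.155, 0.988, 0.001], [0.002, 0.0, -1.0]]
wrist_force: [0.8, 0.2, -0.6]
gripper_width: 0.008
gripper_force: 0.0
```

```bash
python3 - <<'E'
from h import *
c=cap("wrist"); np.savez("w3",**{k:np.array(v) for k,v in c.items()}); save("w3",c); print(monitor.sense()["tcp_pos"])
E
```

```text
[ 0.46803529 -0.22833969  0.27561436]
```

View pics/w3.png

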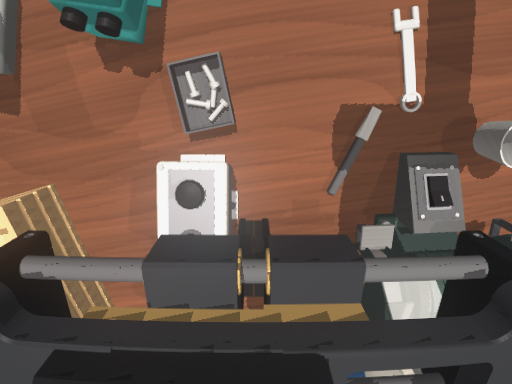

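STOP is at about (190,194) and START is hidden just below it, so I'll derive START from STOP. The grinder rocker is at about (438,190).

```bash
python3 - <<'E'
from h import *
c=np.load("w3.npz"); P=c["P"]; E=c["extrinsics"]; K=c["K"]; col=c["color"].astype(int)
def ray(u,v,z):
    n=cv2.undistortPoints(np.array([[[u,v]]],float),K,c["dist"])[0,0]
    d=E[:3,:3]@[n[0],n[1],1]; o=E[:3,3]; return np.round((o+d*(z-o[2])/d[2])*1000,1)
m=((col.max(2)<95)&(np.indices(col.shape[:2])[0]<234)).astype(np.uint8)
n,l,st,ce=cv2.connectedComponentsWithStats(m)
for i in range(1,n):
    if st[i,4]>60: print(st[i],ce[i].round(1))
for v in range(176,236,4): print(v,np.round(P[v,190]*1000),np.round(P[v,170]*1000),col[v,190])
S=P[165:234,160:228].reshape(-1,3);
for v in range(172,212,3): print("g",v,np.round(P[v,433]*1000),col[v,433])
print(ray(190,194,.113),ray(438,190,.056),ray(189,234,.122))
E
```

```text
[   0    0   22  101 1543] [11.5 45.3]
[125   0  19  29 354] [133.9  10.7]
[  95    0   72   64 1194] [133.6  39.7]
[428   0  47   7 193] [449.9   2.3]
[ 58   6  30  26 554] [73.2 18.4]
[ 95  11  28  26 557] [108.1  23.7]
[427  10  49  16 428] [449.3  17.1]
[428  25  46   7 118] [451.7  27.9]
[ 426   34   48   42 1536] [450.4  53.9]
[169  54  50  78 804] [190.   76.5]
[220  54  16  69  97] [227.6  89.1]
[424  94  45   9 153] [442.3  97.7]
[413 102  60  12 329] [442.9 107.7]
[327 106  45  87 749] [351. 148.]
[ 339  115  169  119 5965] [416.3 174.9]
[427 176  27  31 651] [438.5 191. ]
[176 181  28  28 382] [188.  196.4]
[238 219  32  15 426] [253.4 226.6]
[489 219  23  15 239] [499.3 225.7]
[459 220  26  14 238] [473.5 227.6]
[ 23 230  25   4  70] [ 35.5 231.9]
176 [ 465. -311.   93.] [nan nan nan] [221 217 217]
180 [ 468. -310.  103.] [ 466. -338.   95.] [120 116 116]
184 [ 472. -310.  107.] [ 472. -339.   95.] [107 102 102]
188 [ 477. -310.  110.] [ 476. -340.   97.] [109 105 105]
192 [ 481. -311.  113.] [ 481. -340.   99.] [104 100 100]
196 [ 486. -312.  113.] [ 486. -341.  101.] [9
[... 375 characters left out ...]
21. -348.  109.] [210 205 205]
228 [ 530. -322.  111.] [ 526. -348.  111.] [209 203 204]
232 [ 534. -323.  114.] [ 531. -349.  113.] [138 136 136]
g 172 [531.  43.  34.] [122 121 118]
g 175 [533.  40.  39.] [176 171 174]
g 178 [536.  37.  44.] [52 49 51]
g 181 [540.  35.  47.] [52 49 51]
g 184 [544.  34.  49.] [53 50 52]
g 187 [548.  34.  50.] [52 49 51]
g 190 [553.  33.  52.] [52 49 51]
g 193 [556.  31.  56.] [49 46 47]
g 196 [560.  29.  58.] [49 45 46]
g 199 [563.  27.  61.] [48 45 46]
g 202 [567.  26.  64.] [29 28 29]
g 205 [571.  26.  64.] [30 28 29]
g 208 [579.  29.  59.] [193 188 191]
g 211 [585.  31.  57.] [127 124 123]
[ 483.6 -311.1  113. ] [552.1  38.   56. ] [ 533.  -321.8  122. ]
```

Call:
drive_tool --moves '[{"delta_pos":[-43,-41,0],"turn":0,"claw":0},{"delta_pos":[-43,-41,0],"turn":0,"claw":0},{"delta_pos":[0,0,50],"turn":0,"claw":0},{"delta_pos":[0,0,50],"turn":0,"claw":0},{"delta_pos":[0,0,38],"turn":0,"claw":0},{"delta_pos":[0,0,0],"turn":0,"claw":0},{"delta_pos":[0,0,0],"turn":0,"claw":0},{"delta_pos":[0,0,4],"turn":0,"claw":0},{"delta_pos":[0,0,4],"turn":0,"claw":0},{"delta_pos":[0,0,0],"turn":0,"claw":0}]'

```text
time_s: 8.88
tcp_pos: [0.54, -0.3234, 0.1302]
ee_rot: [[-0.988, 0.156, 0.0], [0.156, 0.988, 0.0], [-0.0, 0.0, -1.0]]
wrist_force: [-0.0, 0.1, -0.5]
gripper_width: 0.003
gripper_force: 0.0
```

Call:
drive_tool --moves '[{"delta_pos":[0,0,3],"turn":0,"claw":0},{"delta_pos":[0,0,2],"turn":0,"claw":0},{"delta_pos":[0,0,2],"turn":0,"claw":0},{"delta_pos":[0,0,2],"turn":0,"claw":0},{"delta_pos":[0,0,0],"turn":0,"claw":0}]'

```text
time_s: 9.5
tcp_pos: [0.5414, -0.3239, 0.1223]
ee_rot: [[-0.988, 0.155, 0.003], [0.155, 0.988, -0.001], [-0.003, -0.001, -1.0]]
wrist_force: [1.3, 0.9, 6.1]
gripper_width: 0.008
gripper_force: 2.2
```

Call:
drive_tool --moves '[{"delta_pos":[0,0,1],"turn":0,"claw":0},{"delta_pos":[0,0,1],"turn":0,"claw":0},{"delta_pos":[0,0,0],"turn":0,"claw":0}]'

```text
time_s: 9.88
tcp_pos: [0.5418, -0.324, 0.1206]
ee_rot: [[-0.988, 0.155, 0.004], [0.155, 0.988, -0.002], [-0.004, -0.001, -1.0]]
wrist_force: [1.8, 1.0, 5.6]
gripper_width: 0.009
gripper_force: 2.8
```

Still moving at about 5.6 N, so I'll continue until the force climbs.

Call:
drive_tool --moves '[{"delta_pos":[0,0,1],"turn":0,"claw":0},{"delta_pos":[0,0,1],"turn":0,"claw":0},{"delta_pos":[0,0,0],"turn":0,"claw":0}]'

```text
time_s: 10.25
tcp_pos: [0.542, -0.324, 0.1204]
ee_rot: [[-0.988, 0.154, 0.005], [0.154, 0.988, -0.003], [-0.005, -0.002, -1.0]]
wrist_force: [-0.6, 3.4, 12.3]
gripper_width: 0.003
gripper_force: 6.2
```

Call:
drive_tool --moves '[{"delta_pos":[0,0,1],"turn":0,"claw":0},{"delta_pos":[0,0,0.5],"turn":0,"claw":0},{"delta_pos":[0,0,0],"turn":0,"claw":0}]'

```text
time_s: 10.62
tcp_pos: [0.542, -0.3241, 0.1202]
ee_rot: [[-0.988, 0.154, 0.005], [0.154, 0.988, -0.003], [-0.006, -0.002, -1.0]]
wrist_force: [-2.7, 4.4, 17.4]
gripper_width: 0.005
gripper_force: 8.9
```

Call:
drive_tool --moves '[{"delta_pos":[0,0,-10],"turn":0,"claw":0},{"delta_pos":[0,0,-50],"turn":0,"claw":0},{"delta_pos":[0,0,-50],"turn":0,"claw":0},{"delta_pos":[0,0,-50],"turn":0,"claw":0},{"delta_pos":[0,60,0],"turn":0,"claw":0},{"delta_pos":[0,60,0],"turn":0,"claw":0},{"delta_pos":[0,60,0],"turn":0,"claw":0},{"delta_pos":[0,0,0],"turn":0,"claw":0},{"delta_pos":[0,0,0],"turn":0,"claw":0}]'

```text
time_s: 11.75
tcp_pos: [0.5678, -0.1456, 0.2749]
ee_rot: [[-0.988, 0.155, -0.002], [0.155, 0.988, -0.0], [0.002, -0.0, -1.0]]
wrist_force: [0.1, 0.4, 0.3]
gripper_width: 0.004
gripper_force: 0.0
```

```bash
python3 - <<'E'
from h import *
def prof(n,c):
    P=c["P"]; o=np.array([.5455,-.3235]); d=np.array([.988,-.155]); q=(P[...,:2]-o); s=q@d; t=q@[.155,.988]
    r=[]
    for a in np.arange(-.09,.03,.006):
        k=(abs(s-a)<.003)&(abs(t)<.006)&(P[...,2]<.16); r.append((int(round(a*1000)),round(float(np.median(P[k][:,2]-s[k]*np.tan(np.radians(15)))*1000),1) if k.sum() else None))
    print(n,r)
prof("before",np.load("top.npz"))
for n in("top","wrist","scene"):
    c=cap(n); prof(n,c); 
    np.savez("after_"+n,**{k:np.array(v) for k,v in c.items()})
s=monitor.sense(); print(s["tcp_pos"],s["joints"].round(1))
E
```

```text
before [(-90, 114.8), (-84, 116.5), (-78, 125.9), (-72, 130.2), (-66, 129.8), (-60, 132.5), (-54, 129.8), (-48, 127.5), (-42, 115.2), (-36, 117.2), (-30, 114.9), (-24, 116.4), (-18, 116.4), (-12, 121.2), (-6, 127.0), (0, 127.1), (6, 125.5), (12, 124.1), (18, 117.6), (24, 118.1)]
top [(-90, 114.7), (-84, 118.0), (-78, 133.6), (-72, 135.1), (-66, 137.1), (-60, 136.6), (-54, 136.3), (-48, 135.3), (-42, 119.0), (-36, 115.7), (-30, 116.6), (-24, 116.3), (-18, 115.9), (-12, 118.3), (-6, 120.9), (0, 118.7), (6, 120.4), (12, 118.5), (18, 118.5), (24, 116.8)]
wrist [(-90, 114.4), (-84, 115.5), (-78, 131.0), (-72, 134.5), (-66, 134.8), (-60, 134.9), (-54, 134.4), (-48, 133.0), (-42, 115.3), (-36, 115.2), (-30, 115.5), (-24, 115.0), (-18, 115.3), (-12, 116.5), (-6, 118.1), (0, 118.2), (6, 118.2), (12, 118.2), (18, 116.2), (24, 114.9)]
scene [(-90, None), (-84, None), (-78, 132.2), (-72, 134.2), (-66, 134.8), (-60, 134.4), (-54, 134.5), (-48, 129.6), (-42, 117.1), (-36, 115.2), (-30, 113.8), (-24, 115.1), (-18, 114.4), (-12, 115.5), (-6, 117.5), (0, 117.1), (6, 117.8), (12, 117.6), (18, 115.9), (24, 115.4)]
[ 0.56779218 -0.14690688  0.27511786] [ 1.300e+00  1.650e+01 -1.000e-01  0.000e+00 -7.340e+01 -1.004e+02]
```

```bash
python3 - <<'E'
from h import *
d=np.array([np.cos(np.radians(-7)),np.sin(np.radians(-7))]); e=np.array([-d[1],d[0]])
for n in("top","after_top","after_wrist","after_scene","w1","w3"):
    c=np.load(n+".npz"); P=c["P"]; col=c["color"].astype(int)
    reg=(abs(P[...,0]-.555)<.045)&(abs(P[...,1]-.038)<.045)&(P[...,2]>.02)&(P[...,2]<.1)
    pl=reg&(col.max(2)>105); dk=(reg&(col.max(2)<95)).astype(np.uint8)
    k,l,st,ce=cv2.connectedComponentsWithStats(dk)
    if k<2: print(n,"none");continue
    # component nearest expected
    best=min((i for i in range(1,k) if st[i,4]>25),key=lambda i:np.hypot(*(np.median(P[l==i][:,:2],0)-[.555,.038])),default=None)
    if best is None: print(n,"small"); continue
    S=P[l==best]; s=S[:,:2]@d; t=S[:,:2]@e
    r=cv2.minAreaRect((S[:,:2]*1000).astype(np.float32))
    H=P[pl]; 
    print(n,st[best].tolist(),"mean",(S.mean(0)*1000).round(1),"rect",np.round(r[0],1),np.round(r[1],1),round(r[2],1),"depth profile",[(int(round(a*1000)),round(float(np.median(S[abs(s-s.mean()-a)<.003,2])*1000),1)) for a in np.arange(-.02,.021,.006) if (abs(s-s.mean()-a)<.003).any()])
E
```

```text
top [231, 152, 10, 16, 127] mean [555.3  39.8  57.4] rect [554.6  40. ] [25.6 38.8] 80.3 depth profile [(-20, 46.8), (-14, 48.5), (-8, 50.8), (-2, 54.9), (4, 60.4), (10, 63.8), (16, 67.7)]
after_top small
after_wrist [347, 96, 64, 75, 3196] mean [552.   30.6  44.3] rect [555.   38.7] [88.5 90. ] 89.9 depth profile [(-20, 35.9), (-14, 39.6), (-8, 42.4), (-2, 45.0), (4, 47.4), (10, 53.0), (16, 55.1)]
after_scene [269, 224, 26, 8, 171] mean [540.3  42.3  41.5] rect [542.6  42.2] [81.  64.5] 89.8 depth profile [(-20, 29.5), (-14, 32.5), (-8, 35.4), (-2, 41.2), (4, 42.2), (10, 45.7), (16, 46.3)]
w1 [77, 193, 31, 33, 587] mean [554.6  44.7  54.3] rect [555.4  43.6] [30.8 43.1] 81.9 depth profile [(-20, 45.2), (-14, 46.7), (-8, 49.3), (-2, 52.1), (4, 56.2), (10, 60.8), (16, 65.2)]
w3 [427, 176, 27, 31, 648] mean [554.6  40.2  54.2] rect [556.1  43.3] [34.6 44. ] 80.5 depth profile [(-20, 44.7), (-14, 46.7), (-8, 49.1), (-2, 52.2), (4, 56.5), (10, 61.2), (16, 65.3)]
```

Call:
drive_tool --moves '[{"delta_pos":[22.2,45.9,0],"turn":0,"claw":1},{"delta_pos":[22.2,45.9,0],"turn":0,"claw":1},{"delta_pos":[22.2,45.9,0],"turn":0,"claw":1},{"delta_pos":[22.2,45.9,0],"turn":0,"claw":1},{"delta_pos":[0,0,0],"turn":-0.175,"claw":1},{"delta_pos":[0,0,0],"turn":-0.175,"claw":1},{"delta_pos":[0,0,0],"turn":-0.175,"claw":1},{"delta_pos":[0,0,0],"turn":-0.175,"claw":1},{"delta_pos":[0,0,0],"turn":-0.175,"claw":1},{"delta_pos":[0,0,0],"turn":-0.175,"claw":1},{"delta_pos":[0,0,0],"turn":-0.175,"claw":1},{"delta_pos":[0,0,0],"turn":-0.175,"claw":1}]'

```text
time_s: 13.4
tcp_pos: [0.5091, 0.0482, 0.2754]
ee_rot: [[-0.318, -0.948, -0.0], [-0.948, 0.318, -0.0], [0.0, 0.0, -1.0]]
wrist_force: [-0.2, -0.5, 0.1]
gripper_width: 0.998
gripper_force: 0.0
```

Call:
drive_tool --moves '[{"delta_pos":[0,0,0],"turn":-0.178,"claw":1},{"delta_pos":[0,0,0],"turn":0,"claw":1},{"delta_pos":[0,0,0],"turn":0,"claw":1}]'

```text
time_s: 13.78
tcp_pos: [0.5091, 0.0488, 0.2755]
ee_rot: [[-0.152, -0.988, -0.0], [-0.988, 0.152, -0.0], [0.0, 0.0, -1.0]]
wrist_force: [-0.3, -0.2, -0.4]
gripper_width: 1.0
gripper_force: 0.0
```

```bash
python3 - <<'E'
from h import *
c=cap("wrist"); np.savez("w4",**{k:np.array(v) for k,v in c.items()}); save("w4",c); P=c["P"]; t=monitor.sense()["tcp_pos"]
# fingertip depth points near tip
m=(P[...,2]>.25)&(P[...,2]<.31); S=P[m]; print(m.sum(),(S.min(0)*1000).round() if m.sum() else 0,(S.max(0)*1000).round() if m.sum() else 0,t)
d=np.array([.989,-.148]); o=np.array([.5525,.0415]); q=P[...,:2]-o; s=q@d; u=q@[.148,.989]
for a in np.arange(-.05,.06,.004):
    k=(abs(s-a)<.002)&(abs(u)<.01)&(P[...,2]<.15); print(int(round(a*1000)),round(float(np.median(P[k][:,2]))*1000,1) if k.sum() else None, end="; ")
E
```

```text
1791 [454.  29. 274.] [563.  65. 310.] [0.50905677 0.04901582 0.27550198]
-50 0.0; -46 21.7; -42 24.3; -38 26.0; -34 28.8; -30 32.0; -26 33.5; -22 35.2; -18 44.0; -14 46.3; -10 48.2; -6 49.7; -2 51.2; 2 53.7; 6 56.6; 10 60.2; 14 63.2; 18 66.5; 22 64.3; 26 57.6; 30 58.7; 34 59.8; 38 61.4; 42 63.2; 46 63.1; 50 65.1; 54 66.5; 58 68.1;
```

View pics/w4.png

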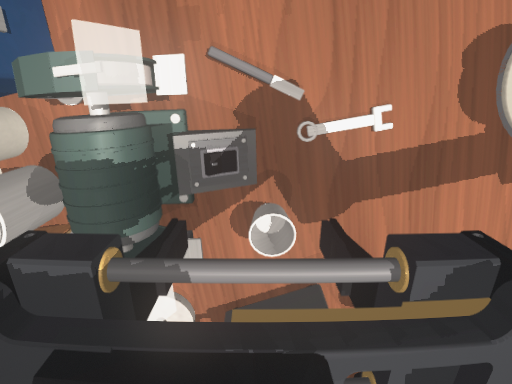

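The rocker is unobstructed at about (221,163), with its rib on the left (far) half. The pot at (272,230) is close to the line of travel, so I'll check clearances before going down.

```bash
python3 - <<'E'
from h import *
c=np.load("w4.npz"); P=c["P"]; col=c["color"].astype(int)
for v in range(146,182,2): print(v,np.round(P[v,221]*1000),np.round(P[v,208]*1000),col[v,221],col[v,208])
m=(P[...,2]>.255)&(P[...,2]<.30)
S=P[m]; print("tips", [ (np.percentile(S[k],[1,99],axis=0)*1000).round(1).tolist() for k in (S[:,0]>.509,S[:,0]<.509)])
for x in np.arange(.42,.58,.01): # obstacles above 50mm near fingers
    k=(abs(P[...,0]-x)<.005)&(P[...,2]>.04)&(P[...,2]<.1)&(P[...,1]>-.05); q=P[k]; 
    if len(q): print(int(x*1000),"y",(q[:,1].min()*1000).round(),(q[:,1].max()*1000).round(), "pot y min",(q[q[:,1]>.09][:,1].min()*1000).round() if (q[:,1]>.09).any() else None)
E
```

```text
146 [552.  21.  45.] [569.  17.  53.] [146 141 140] [143 139 138]
148 [552.  24.  46.] [569.  20.  53.] [185 178 178] [145 141 140]
150 [553.  26.  47.] [570.  22.  53.] [207 199 199] [221 216 216]
152 [553.  29.  50.] [570.  25.  55.] [65 60 59] [156 150 149]
154 [553.  31.  54.] [569.  27.  62.] [73 67 67] [53 48 47]
156 [553.  34.  53.] [569.  29.  67.] [53 47 47] [52 48 46]
158 [554.  37.  53.] [570.  32.  65.] [52 47 46] [52 47 46]
160 [554.  39.  53.] [570.  34.  66.] [51 47 46] [52 47 46]
162 [555.  42.  54.] [570.  37.  67.] [51 46 44] [52 48 47]
164 [555.  45.  55.] [571.  40.  66.] [51 46 44] [51 48 47]
166 [556.  48.  55.] [572.  42.  66.] [51 46 44] [51 48 46]
168 [556.  51.  54.] [572.  45.  66.] [51 46 44] [51 46 46]
170 [557.  53.  54.] [572.  47.  70.] [50 45 44] [50 47 46]
172 [557.  56.  55.] [573.  50.  68.] [59 55 54] [51 47 46]
174 [559.  60.  49.] [574.  53.  68.] [125 121 122] [50 46 46]
176 [560.  64.  47.] [575.  56.  66.] [89 86 86] [100  96  97]
178 [560.  67.  47.] [578.  62.  55.] [88 85 83] [89 87 87]
180 [561.  70.  46.] [578.  65.  56.] [86 84 82] [87 85 84]
tips [[[551.3, 29.5, 275.0], [559.7, 51.0, 299.8]], [[456.5, 44.8, 274.9], [468.3, 64.3, 299.7]]]
420 y 305.0 308.0 pot y min 305.0
430 y 300.0 306.0 pot y min 300.0
440 y 302.0 306.0 pot y min 302.0
450 y 304.0 309.0 pot y min 304.0
460 y 151.0 310.0 pot y min 151.0
470 y 135.0 312.0 pot y min 135.0
480 y 130.0 314.0 pot y min 130.0
490 y 127.0 316.0 pot y min 127.0
500 y 127.0 317.0 pot y min 127.0
510 y 128.0 318.0 pot y min 128.0
520 y 132.0 192.0 pot y min 132.0
530 y 26.0 183.0 pot y min 138.0
540 y 2.0 77.0 pot y min None
550 y 1.0 86.0 pot y min None
560 y -0.0 85.0 pot y min None
570 y -2.0 84.0 pot y min None
```

Call:
drive_tool --moves '[{"delta_pos":[0,-7.5,40],"turn":0,"claw":1},{"delta_pos":[0,0,50],"turn":0,"claw":1},{"delta_pos":[0,0,50],"turn":0,"claw":1},{"delta_pos":[0,0,30],"turn":0,"claw":1},{"delta_pos":[0,0,20],"turn":0,"claw":1},{"delta_pos":[0,0,10],"turn":0,"claw":1},{"delta_pos":[0,0,0],"turn":0,"claw":1},{"delta_pos":[0,0,0],"turn":0,"claw":1}]'

```text
time_s: 14.82
tcp_pos: [0.5172, 0.0487, 0.0765]
ee_rot: [[-0.148, -0.989, 0.002], [-0.989, 0.148, 0.001], [-0.001, -0.002, -1.0]]
wrist_force: [0.3, -0.3, -0.6]
gripper_width: 1.002
gripper_force: 0.0
```

Call:
drive_tool --moves '[{"delta_pos":[0,0,6],"turn":0,"claw":1},{"delta_pos":[0,0,4],"turn":0,"claw":1},{"delta_pos":[0,0,2],"turn":0,"claw":1},{"delta_pos":[0,0,1],"turn":0,"claw":1},{"delta_pos":[0,0,0],"turn":0,"claw":1}]'

```text
time_s: 15.45
tcp_pos: [0.5175, 0.0484, 0.0636]
ee_rot: [[-0.148, -0.989, 0.002], [-0.989, 0.148, 0.0], [-0.0, -0.002, -1.0]]
wrist_force: [-1.3, -0.7, 4.4]
gripper_width: 0.997
gripper_force: 1.9
```

Call:
drive_tool --moves '[{"delta_pos":[0,0,1],"turn":0,"claw":1},{"delta_pos":[0,0,1],"turn":0,"claw":1},{"delta_pos":[0,0,0],"turn":0,"claw":1}]'

```text
time_s: 15.82
tcp_pos: [0.5182, 0.0486, 0.062]
ee_rot: [[-0.148, -0.989, 0.004], [-0.989, 0.148, 0.001], [-0.001, -0.004, -1.0]]
wrist_force: [0.8, -1.5, 5.3]
gripper_width: 1.004
gripper_force: 2.5
```

Call:
drive_tool --moves '[{"delta_pos":[0,0,1],"turn":0,"claw":1},{"delta_pos":[0,0,1],"turn":0,"claw":1},{"delta_pos":[0,0,1],"turn":0,"claw":1},{"delta_pos":[0,0,0],"turn":0,"claw":1}]'

```text
time_s: 16.32
tcp_pos: [0.5194, 0.0488, 0.0601]
ee_rot: [[-0.147, -0.989, 0.007], [-0.989, 0.147, 0.001], [-0.002, -0.007, -1.0]]
wrist_force: [-0.5, -1.5, 11.1]
gripper_width: 0.997
gripper_force: 5.1
```

Call:
drive_tool --moves '[{"delta_pos":[0,0,1],"turn":0,"claw":1},{"delta_pos":[0,0,0],"turn":0,"claw":1}]'

```text
time_s: 16.58
tcp_pos: [0.5195, 0.0488, 0.06]
ee_rot: [[-0.147, -0.989, 0.007], [-0.989, 0.147, 0.001], [-0.002, -0.007, -1.0]]
wrist_force: [-2.7, -2.2, 17.1]
gripper_width: 0.999
gripper_force: 7.9
```

Call:
drive_tool --moves '[{"delta_pos":[0,0,1],"turn":0,"claw":1},{"delta_pos":[0,0,0],"turn":0,"claw":1},{"delta_pos":[0,0,-10],"turn":0,"claw":1},{"delta_pos":[0,4,-50],"turn":0,"claw":1},{"delta_pos":[0,5,-50],"turn":0,"claw":1},{"delta_pos":[0,0,-50],"turn":0,"claw":1},{"delta_pos":[0,0,-50],"turn":0,"claw":1},{"delta_pos":[0,0,0],"turn":0,"claw":1},{"delta_pos":[0,0,0],"turn":0,"claw":1},{"delta_pos":[0,0,0],"turn":0,"claw":1}]'

```text
time_s: 17.82
tcp_pos: [0.5067, 0.0495, 0.2639]
ee_rot: [[-0.149, -0.989, -0.003], [-0.989, 0.149, -0.001], [0.002, 0.003, -1.0]]
wrist_force: [-0.8, -0.0, 0.3]
gripper_width: 1.002
gripper_force: 0.0
```

```bash
python3 - <<'E'
from h import *
def prof(P,o,yaw,lim,sl=0):
    d=np.array([np.cos(np.radians(yaw)),np.sin(np.radians(yaw))]); q=P[...,:2]-o; s=q@d; u=q@[-d[1],d[0]]; r=[]
    for a in np.arange(lim[0],lim[1],.005):
        k=(abs(s-a)<.0025)&(abs(u)<.007)&(P[...,2]<.15); r.append((int(round(a*1000)),round(float(np.median(P[k][:,2]-s[k]*np.tan(np.radians(sl))))*1000,1) if k.sum() else None))
    return r
cw=cap("wrist"); print("gr",prof(cw["P"],[.5535,.042],-8.5,(-.035,.04),24))
for n in("top","scene"):
    P=cap(n)["P"]
    print(n,"start",prof(P,[.5455,-.3235],-9,(-.08,.025),15)); print(n,"box",prof(P,[.458,.368],11.5,(-.04,.045)))
    if n=="top":
        P0=np.load("top.npz")["P"]; 
        # box moved?
        for Q in(P0,P):
            S=Q[120:220,80:152].reshape(-1,3); S=S[(S[:,2]>.072)&(S[:,2]<.094)]; print(cv2.minAreaRect((S[:,:2]*1000).astype(np.float32)))
print(monitor.sense()["tcp_pos"])
E
```

```text
gr [(-35, 44.0), (-30, 45.1), (-25, 45.3), (-20, 47.2), (-15, 58.0), (-10, 56.3), (-5, 55.0), (0, 53.6), (5, 52.7), (10, 52.8), (15, 52.5), (20, 52.5), (25, 52.1), (30, 45.7), (35, 45.0), (40, 45.3)]
top start [(-80, 130.3), (-75, 135.7), (-70, 135.2), (-65, 134.7), (-60, 135.7), (-55, 135.9), (-50, 134.9), (-45, 128.8), (-40, 116.9), (-35, 119.6), (-30, 116.8), (-25, 117.6), (-20, 116.1), (-15, 117.8), (-10, 119.7), (-5, 120.1), (0, 121.6), (5, 117.7), (10, 121.7), (15, 119.0), (20, 115.3)]
top box [(-40, 81.6), (-35, 81.4), (-30, 82.9), (-25, 92.6), (-20, None), (-15, None), (-10, None), (-5, None), (0, None), (5, None), (10, None), (15, None), (20, None), (25, None), (30, None), (35, None), (40, None)]
((510.12518310546875, 377.9945068359375), (199.74310302734375, 120.68355560302734), 11.179499626159668)
((509.302001953125, 378.48095703125), (199.65859985351562, 119.82180786132812), 10.877944946289062)
scene start [(-80, None), (-75, 133.1), (-70, 133.9), (-65, 132.2), (-60, 134.7), (-55, 134.0), (-50, 118.9), (-45, 126.2), (-40, 114.9), (-35, 114.4), (-30, 114.5), (-25, 113.7), (-20, 113.5), (-15, 114.4), (-10, 116.7), (-5, 117.5), (0, 117.7), (5, 117.7), (10, 117.7), (15, 116.2), (20, 115.0)]
scene box [(-40, 79.9), (-35, None), (-30, 92.6), (-25, 93.9), (-20, 95.4), (-15, 91.5), (-10, 92.4), (-5, 89.8), (0, 89.1), (5, 89.0), (10, 88.6), (15, 88.8), (20, 88.8), (25, 88.2), (30, 83.2), (35, 78.6), (40, 82.4)]
[0.50715708 0.04960264 0.26439848]
```

The depth readings show all three fully on, the box where it was, and the robot clear. I'm handing in.

```bash
python3 -c "
from station import ticket
print(ticket.finish_job())"
```

```text
the job is handed in; nothing more can be done
None
```

The power box, the extractor's START button and the grinder were switched fully on in that order. Depth readings before hand-in showed all three on and the power box within about 1 mm of its starting place; the job was handed in at about 18 s, but no verdict came back.

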